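# Level a gel tank, load it and start the run

### The arm

A 6-joint arm with a two-finger parallel gripper is mounted at the origin on a cart in front of the work surface, level with it; the furniture and walls round the work are solid. World frame = base frame: x ahead of the robot, y to its left, z up, the work surface at z = 0. Lengths are in m, angles in rad, forces in N, time in s.
With the tool pointing down it reaches from about 0.275 to 0.825 m from the base axis. Payload 4.9 kg.
Tool frame: the origin (TCP) lies midway between the tips of the shut fingers; the grasp point (between the pads) lies 19 mm behind it (bot.grip_depth is the distance from the TCP to the grasp point, in m); z points along the fingers, y is the line along which they close (so a half turn about z gives the same grasp; the last joint's range is limited). The gripper opens to 85 mm and grips with 20 to 120 N. Pads are 22 mm wide; open, the fingers measure 114 mm over their backs; the gripper's body (76 mm by 85 mm) begins 54 mm behind the grasp point. The pads swing forward as they close: fully open they stand 13 mm farther back than shut.
Start: joints at [-1.28, 0.326, -0.193, 1.052, 0, 1.437], TCP at [0.227, -0.501, 0.231] pointing down, gripper open.
Joint ranges: [-2.65, 2.65], [-0.97, 1.79], [-1.3, 1.35], [-1.93, 2.1], [-1.47, 1.37], [-3.14, 3.14]. Speed limits (rad/s): [2.57, 2.57, 3.14, 3.14, 3.14, 3.14].

### API

Orientations are given as a unit quaternion [w, x, y, z].
In Python, from cell import bot gives the robot as it stands. Calls block until the motion is done:
- bot.move_pose(position, orientation): joint-space move of the TCP to a pose.
- bot.move_linear(position, speed=0.15, rotation=None, until_force=None): straight line of the TCP; rotation=None keeps the orientation; speed is the mean speed in m/s. With until_force (N) it stops when the force on the tool has changed by that much, and returns True; else False.
- bot.goto_joints(angles): joint-space move.
- bot.set_gripper(opening, grasp_force=None): opening from 0.0 (shut) to 1.0 (fully open); grasp_force is the grip in N (None keeps the last); returns when the fingers have stopped.
- bot.wait(seconds).
- bot.solve_ik(position, orientation): joint angles nearest the present ones, or None.
- bot.camera(name): name is "scene" or "top" or "wrist"; returns the picture (384x512x3 uint8, red, green, blue); there is no depth.
- bot.calibration(name): a dict with "mtx" (3x3 intrinsics, pixels), "extrinsics" (4x4, takes a point from world to camera coordinates); the wrist camera has in their place "hand_eye" (4x4, takes a point from camera to tool coordinates, whose origin is the TCP and whose axes are the flange's). Camera axes: x right, y down, z forward; pixel columns grow to the right and rows downward; lengths in m; the calibration is good to about 2 mm. A picture is of the moment at which its call begins: read the wrist's pose just before it. calibration takes no time and is no camera call.
A pose or a line that the arm cannot do raises bot.PlanningError and nothing moves.
- bot.close_job(): hands the job in; it is judged then, once.
Trained networks look in the newest picture that a camera, given by its name, has taken for a name from the list of things; names that differ only in an ending like _2 or _b are one class to them, and where a whole thing is asked for, a point or a joint stands for the part that bears it (a point fixed in the world has none). Each returns a list of dicts, best first, with "confidence" (0 to 1); they miss things now and then, are a little off and sometimes report something else, mostly with a low value. They report only what shows in the picture. A call takes as long as a camera call. They do not tell look-alikes from the thing itself.
- bot.search_frame(camera, thing): "bbox" ([left, top, width, height] in pixels, round what is visible of it).
Readings, each from a call of its own:
- bot.read_clock(): time.
- bot.read_joint_positions(): joint angles.
- bot.read_joint_vel(): joint speeds.
- bot.read_joint_efforts(): joint torques, N m.
- bot.read_position(): TCP position.
- bot.read_tool_rot(): TCP orientation.
- bot.read_ft_force(): force on the tool from outside, world axes, zero at the start.
- bot.read_moment(): the same for the moment, N m.
- bot.read_gripper_width(): opening from 0.0 (shut) to 1.0 (fully open).
- bot.read_finger_force(): force on a finger pad.
Only numpy, scipy, OpenCV 4.12 (cv2) and the standard library are available. Lean on these libraries where they do the work, as an engineer would, in place of code of your own. Each camera call takes 0.05 s, during which the arm holds its last target. There are 200 camera calls.

### The job

Get the gel run going. First slide the orange levelling wedge, thin end first, under the rubber foot at the left of the white tank until the tank's black pointer stands inside the red mark on the height post, and let go of the wedge; then slide every gel cassette from the grey stand fully down into a slot of the tank, one to a slot, keeping them upright; then press the power unit's keys fully down one at a time: white, then blue, then green. At the end the wedge must still be holding the pointer in the red mark, and the reagent bottles must be left alone.

Things in the scene. Friction and masses are not known exactly. Their poses are not given: they have to be found in the camera images.
- tank: white tank block, 94 (x) x 188 (y) x 45 mm, 0.6 kg, with four slots open at the top, on a pivot along its rear (+x) edge. Origin: on the pivot axis, 30 mm above the table, 65 mm behind the tank's middle. x to the rear, y left, z up; level: top 71 mm above the table. Its front starts sagging 0.10 rad on a stop, can rise to 0.09 past level, and falls back unless the wedge holds it. Place and yaw vary
- pointer (a point): tip of the black pointer at the right end of the tank's front, beside the height post; rises with the tank's front (131 mm ahead of the pivot axis)
- mark (a point): centre of the red collar (16 x 16 mm, 6 mm high) clamped on the aluminium height post at the right front of the tank; fixed, its height differs from start to start. The pointer stands inside the mark when it is less than 3 mm above or below this point
- tank_foot (a point): middle of the underside of the rubber foot, a bar of 5 mm radius, 34 mm long along the tank's x, on a bracket (top 38 mm up) 18 mm outside (bracket ends 25 mm outside) the tank's left (+y) end, 97 mm ahead of the pivot; 8 mm above the table at the start, 14 to 21 when the pointer is in the mark. The wedge goes in from the left along the tank's -y; the table is free there and under the tank's front left half
- slot0 (a point): centre of the floor of slot 0 of the tank (0 leftmost, 44 mm apart along the tank's y). Each slot is 76 mm long along the tank's x, 12.5 mm wide along its y and 40 mm deep with a 2 mm chamfer; its mouth is 40 mm above this point. Moves with the tank
- slot1 (a point): centre of the floor of slot 1 of the tank (0 leftmost, 44 mm apart along the tank's y). Each slot is 76 mm long along the tank's x, 12.5 mm wide along its y and 40 mm deep with a 2 mm chamfer; its mouth is 40 mm above this point. Moves with the tank
- slot2 (a point): centre of the floor of slot 2 of the tank (0 leftmost, 44 mm apart along the tank's y). Each slot is 76 mm long along the tank's x, 12.5 mm wide along its y and 40 mm deep with a 2 mm chamfer; its mouth is 40 mm above this point. Moves with the tank
- slot3 (a point): centre of the floor of slot 3 of the tank (0 leftmost, 44 mm apart along the tank's y). Each slot is 76 mm long along the tank's x, 12.5 mm wide along its y and 40 mm deep with a 2 mm chamfer; its mouth is 40 mm above this point. Moves with the tank
- wedge: orange wedge lying on the table, 160 mm long, 32 wide, 0.12 kg. Origin: underside, below the middle of its grip; x to the thin end, z up. The grip is a block 26 (x) x 28 (y) mm, 23 to 57 mm above the underside. The top falls evenly from 24 mm at x = +15 mm to 3 mm at the thin end, x = +145 mm. Friction keeps it where it is left under the foot. Place and yaw vary; it may get knocked aside
- cassette_0: gel cassette, a flat upright slab 72 mm long (own x), 10 mm thick (own y), 100 mm high, 0.06 kg, white with a green band along the top and an amber window. Origin: centre of its underside, z up. Starts standing in one of the grey stand's four slots with its upper 70 mm above the stand. Three or four of the cassettes are present. When seated in the tank its upper 60 mm stand above the tank
- cassette_1: gel cassette, a flat upright slab 72 mm long (own x), 10 mm thick (own y), 100 mm high, 0.06 kg, white with a green band along the top and an amber window. Origin: centre of its underside, z up. Starts standing in one of the grey stand's four slots with its upper 70 mm above the stand. Three or four of the cassettes are present. When seated in the tank its upper 60 mm stand above the tank
- cassette_2: gel cassette, a flat upright slab 72 mm long (own x), 10 mm thick (own y), 100 mm high, 0.06 kg, white with a green band along the top and an amber window. Origin: centre of its underside, z up. Starts standing in one of the grey stand's four slots with its upper 70 mm above the stand. Three or four of the cassettes are present. When seated in the tank its upper 60 mm stand above the tank
- cassette_3: gel cassette, a flat upright slab 72 mm long (own x), 10 mm thick (own y), 100 mm high, 0.06 kg, white with a green band along the top and an amber window. Origin: centre of its underside, z up. Starts standing in one of the grey stand's four slots with its upper 70 mm above the stand. Three or four of the cassettes are present. When seated in the tank its upper 60 mm stand above the tank
- stand: grey stand standing loose on the table, 0.9 kg, 94 (x) x 188 (y) x 35 mm, with four upright slots 44 mm apart along its y, 75.5 x 12 mm, 30 mm deep. Origin: centre of its underside. Position and yaw vary; it may get knocked aside with its cassettes
- power_unit: grey power unit fixed to the table, 84 (x) x 160 (y) x 45 mm, with three round keys in a row on its top near its front edge, 46 mm apart along its y, in an order that varies. Origin: centre of its underside. Position and yaw vary
- key_white_top (a point): centre of the top of the white round key (22 mm across, in a grey ring 38 mm across whose top is 10 mm below the key's), about 67 mm above the table; pressed straight down
- key_blue_top (a point): centre of the top of the blue round key (22 mm across, in a grey ring 38 mm across whose top is 10 mm below the key's), about 67 mm above the table; pressed straight down
- key_green_top (a point): centre of the top of the green round key (22 mm across, in a grey ring 38 mm across whose top is 10 mm below the key's), about 67 mm above the table; pressed straight down
- key_white (a joint): travel of the white key, 0 up to 0.006 m fully down; springs back; begins to move at about 1.5 N and is fully down at 5 N. It counts as pressed beyond 4.5 mm
- key_blue (a joint): travel of the blue key, 0 up to 0.006 m fully down; springs back; begins to move at about 1.5 N and is fully down at 5 N. It counts as pressed beyond 4.5 mm
- key_green (a joint): travel of the green key, 0 up to 0.006 m fully down; springs back; begins to move at about 1.5 N and is fully down at 5 N. It counts as pressed beyond 4.5 mm
- reagent_a: bystander, a reagent bottle 34 mm across and about 71 mm high (brown, blue cap), to be left alone. Origin: centre of its underside
- reagent_b: bystander, a reagent bottle 34 mm across and about 59 mm high (white, white cap), to be left alone. Origin: centre of its underside
- reagent_c: bystander, a reagent bottle 34 mm across and about 63 mm high (brown, black cap), to be left alone. Origin: centre of its underside
Mind the look-alikes: they are no part of the job. What is shaped like the cassette_3 but brown or yellow is not meant.

How it is judged:
By the outcome, as a careful person would: the job done as asked, in the order asked, and still so for the second after the job is handed in, with the robot touching nothing.
Of cassette_0, cassette_1, cassette_2, cassette_3 only 3 to 4 are there at a start; the rules pass over those that are not, and their reading is None.
At some moment in a run one of wedge, stand may be knocked a few centimetres aside while the robot is not near it.
It also fails if it takes over 210 s, if anything falls off the work surface, if the arm or the gripper's body presses on something with over 40 N, if the wrist force passes 120 N, or if a joint passes its speed limit or range.

## Working session

There is one attempt and no reset: what is moved stays moved. The work goes in short steps, each a Python script; the robot and the scene stay as the last script left them, time stands still between calls to the robot, and variables do not carry over. Pictures are saved under pics/ and viewed, at most 14 in all, crops included, and the job is handed in when it is done.

```bash
ls; mkdir -p pics; python3 - <<'E'
from cell import bot
import cv2,numpy as np
ims=[]
for c in("top","scene"):
    im=bot.camera(c); cv2.imwrite(f"pics/{c}0.png",cv2.cvtColor(im,cv2.COLOR_RGB2BGR))
    cal=bot.calibration(c); print(c,np.round(cal["mtx"],1).tolist(),np.round(cal["extrinsics"],3).tolist())
    for t in["tank","wedge","cassette_0","stand","power_unit","pointer","mark","tank_foot","slot0","key_white_top","key_blue_top","key_green_top","reagent_a"]:
        try:print(t,[(np.round(d["bbox"]).astype(int).tolist(),round(d["confidence"],2)) for d in bot.search_frame(c,t)][:6])
        except Exception as e:print(t,e)
print(np.round(bot.calibration("wrist")["mtx"],1).tolist(),np.round(bot.calibration("wrist")["hand_eye"],3).tolist(),bot.read_clock())
E
```

```text
pics
top [[378.6, 0.0, 253.9], [0.0, 378.6, 188.4], [0.0, 0.0, 1.0]] [[-0.002, -1.0, -0.014, -0.151], [-0.997, 0.003, -0.073, 0.564], [0.073, 0.014, -0.997, 1.37], [0.0, 0.0, 0.0, 1.0]]
tank [([181, 182, 64, 32], 0.83), ([264, 202, 59, 24], 0.33)]
wedge [([116, 212, 18, 49], 0.8)]
cassette_0 [([395, 196, 19, 18], 0.58), ([361, 196, 29, 10], 0.57), ([312, 206, 5, 17], 0.54), ([284, 204, 9, 20], 0.45)]
stand [([267, 201, 58, 26], 0.71)]
power_unit [([117, 163, 47, 23], 0.73)]
pointer [([180, 184, 59, 29], 0.68)]
mark [([184, 185, 61, 32], 0.24)]
tank_foot [([182, 177, 61, 39], 0.65)]
slot0 [([181, 177, 62, 39], 0.72)]
key_white_top [([182, 178, 60, 38], 0.63), ([288, 203, 8, 25], 0.53), ([340, 195, 16, 13], 0.38)]
key_blue_top [([182, 182, 59, 32], 0.67)]
key_green_top [([268, 198, 57, 29], 0.62), ([182, 185, 57, 31], 0.49)]
reagent_a [([174, 153, 9, 11], 0.56), ([339, 194, 14, 15], 0.44)]
scene [[475.8, 0.0, 253.9], [0.0, 475.8, 191.8], [0.0, 0.0, 1.0]] [[0.88, -0.476, 0.002, -0.559], [-0.246, -0.459, -0.854, 0.129], [0.407, 0.75, -0.521, 1.566], [0.0, 0.0, 0.0, 1.0]]
tank [([215, 163, 39, 41], 0.78)]
wedge [([143, 148, 44, 18], 0.65)]
cassette_0 [([235, 209, 23, 23], 0.73), ([310, 253, 8, 43], 0.7), ([250, 217, 25, 30], 0.64), ([319, 288, 31, 26], 0.62), ([246, 211, 18, 28], 0.6)]
stand [([224, 217, 57, 42], 0.95), ([218, 166, 39, 39], 0.74)]
power_unit [([217, 140, 21, 26], 0.51)]
pointer [([215, 163, 40, 39], 0.78)]
mark [([214, 163, 40, 43], 0.31)]
tank_foot [([217, 164, 38, 43], 0.98)]
slot0 [([221, 164, 32, 39], 0.93)]
key_white_top []
key_blue_top []
key_green_top [([226, 218, 55, 42], 0.21)]
reagent_a [([288, 251, 11, 22], 0.72), ([215, 162, 39, 44], 0.72), ([246, 155, 7, 14], 0.68)]
[[286.5, 0.0, 249.7], [0.0, 286.5, 189.7], [0.0, 0.0, 1.0]] [[-0.001, -0.954, -0.299, 0.077], [1.0, -0.001, -0.0, 0.001], [0.0, -0.299, 0.954, -0.143], [0.0, 0.0, 0.0, 1.0]] 1.4
```

```bash
python3 - <<'E'
import cv2
t=cv2.imread("pics/top0.png")[130:290,90:430]; s=cv2.imread("pics/scene0.png")[110:330,110:400]
cv2.imwrite("pics/top0c.png",cv2.resize(t,(782,368),interpolation=cv2.INTER_CUBIC))
cv2.imwrite("pics/scene0c.png",cv2.resize(s,(783,594),interpolation=cv2.INTER_CUBIC))
E
```

```text
(no output)
```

View pics/top0c.png

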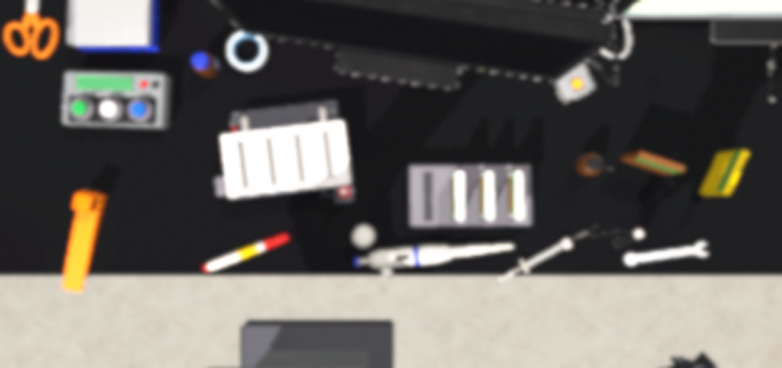

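View pics/scene0c.png

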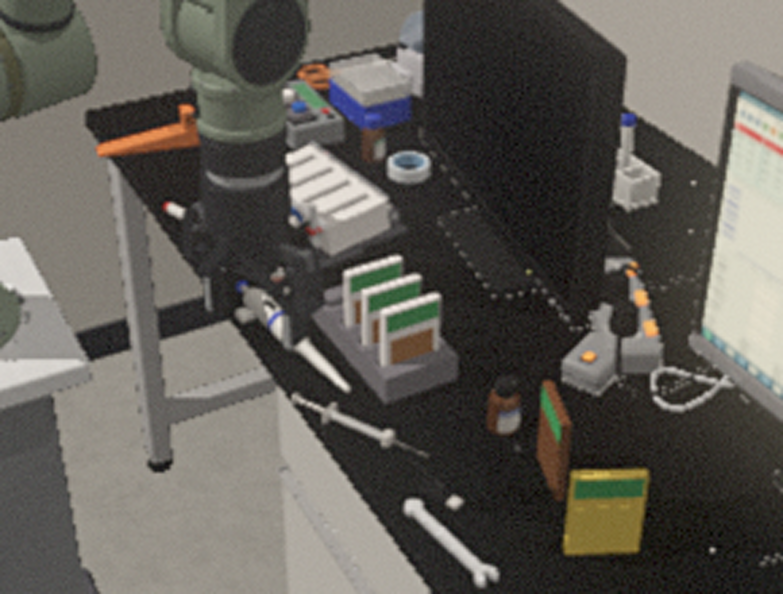

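The top view shows the tank at px (213,199) and the stand at (294,215), with 3 cassettes in its three right slots. The wedge is at (126,235) with its grip at the far end and its thin end towards the robot. The power unit is at (141,174), keys green, white, blue from the left. The brown and yellow look-alikes are on the right.

```bash
cat > h.py <<'E'
from cell import bot
import cv2,numpy as np
from scipy.spatial.transform import Rotation as R
def q(yaw):  # tool down; yaw = world direction angle of tool x axis
    r=R.from_euler('z',yaw)*R.from_euler('x',np.pi); x,y,z,w=r.as_quat(); return [w,x,y,z]
def rot(Q): return R.from_quat([Q[1],Q[2],Q[3],Q[0]])
def cam(name,pose=None):
    c=bot.calibration(name); K=np.array(c["mtx"])
    if name!="wrist": return K,np.array(c["extrinsics"])
    T=np.eye(4); T[:3,:3]=rot(pose[1]).as_matrix(); T[:3,3]=pose[0]
    return K,np.linalg.inv(T@np.array(c["hand_eye"]))
def w2p(P,K,E):
    P=np.atleast_2d(P); c=P@E[:3,:3].T+E[:3,3]; p=c@K.T; return p[:,:2]/p[:,2:]
def p2w(uv,z,K,E):
    uv=np.atleast_2d(uv).astype(float); d=np.c_[uv,np.ones(len(uv))]@np.linalg.inv(K).T@E[:3,:3]
    o=-E[:3,:3].T@E[:3,3]; return o+d*((z-o[2])/d[:,2])[:,None]
def snap(fn):
    pose=(np.array(bot.read_position()),bot.read_tool_rot()); im=bot.camera("wrist")
    cv2.imwrite(fn,cv2.cvtColor(im,cv2.COLOR_RGB2BGR)); K,E=cam("wrist",pose)
    np.savez(fn.replace(".png",".npz"),K=K,E=E); return im,K,E
E
python3 - <<'E'
from h import *
K,E=cam("top")
f=lambda x,y:(90+x/2.3,130+y/2.3)
for n,p,z in[("tankTL",f(220,135),.065),("tankTR",f(347,120),.071),("tankBL",f(226,198),.06),("tankBR",f(353,188),.06),("wedge grip",f(88,200),.057),("wthin",f(72,288),.003),("standTL",f(409,165),.035),("standBR",f(531,227),.035),("kgreen",f(79,107),.067),("kwhite",f(108,108),.067),("kblue",f(139,109),.067),("tableedge",f(285,273),0),("botw",f(364,236),.059),("botbrown",f(588,165),.063),("blue",f(200,62),.07),("post",f(345,192),.06)]:
    print(n,np.round(p2w(p,z,K,E)[0],3))
print(bot.read_tool_rot(), rot(bot.read_tool_rot()).as_matrix().round(2).tolist())
E
```

```text
tankTL [0.56  0.09  0.065]
tankTR [ 0.582 -0.107  0.071]
tankBL [0.463 0.081 0.06 ]
tankBR [ 0.478 -0.116  0.06 ]
wedge grip [0.46  0.296 0.057]
wthin [0.32  0.337 0.003]
standTL [ 0.514 -0.203  0.035]
standBR [ 0.417 -0.393  0.035]
kgreen [0.604 0.31  0.067]
kwhite [0.603 0.264 0.067]
kblue [0.601 0.216 0.067]
tableedge [ 0.343 -0.004  0.   ]
botw [ 0.404 -0.133  0.059]
botbrown [ 0.513 -0.477  0.063]
blue [0.673 0.122 0.07 ]
post [ 0.472 -0.103  0.06 ]
[ 3.35021297e-05  9.77534671e-01  2.10774682e-01 -1.61812339e-05] [[0.91, 0.41, -0.0], [0.41, -0.91, -0.0], [-0.0, 0.0, -1.0]]
```

```bash
python3 - <<'E'
from h import *
def go(p,y):
    bot.move_pose(p,q(y)); print(np.round(bot.read_position(),3),np.round(bot.read_joint_positions(),2))
go([.50,-.29,.25],np.pi); a,_,_=snap("pics/w_stand.png")
go([.53,-.02,.25],np.pi); b,_,_=snap("pics/w_tank.png")
go([.53,.26,.25],np.pi); c,_,_=snap("pics/w_pu.png")
for t in["wedge","key_white_top","key_blue_top","key_green_top"]:
    print(t,[(np.round(d["bbox"]).astype(int).tolist(),round(d["confidence"],2)) for d in bot.search_frame("wrist",t)][:4])
m=np.hstack([c,b]); m=m[::-1,::-1]
cv2.imwrite("pics/m1.png",cv2.cvtColor(cv2.resize(np.ascontiguousarray(m),(800,300),interpolation=cv2.INTER_AREA),cv2.COLOR_RGB2BGR))
v=np.vstack([b[::-1,::-1],a[::-1,::-1]]) 
cv2.imwrite("pics/m2.png",cv2.cvtColor(cv2.resize(np.ascontiguousarray(v),(400,600),interpolation=cv2.INTER_AREA),cv2.COLOR_RGB2BGR))
print(bot.read_clock())
E
```

```text
[ 0.5  -0.29  0.25] [-0.65  0.37 -0.08  1.12 -0.   -0.65]
[ 0.53  -0.021  0.25 ] [-0.18  0.28 -0.21  1.08 -0.   -0.18]
[0.53  0.259 0.25 ] [ 0.33  0.39 -0.05  1.13 -0.    0.33]
wedge [([274, 1, 52, 116], 0.8)]
key_white_top [([248, 213, 17, 18], 0.82)]
key_blue_top [([212, 210, 16, 23], 0.83), ([275, 0, 51, 115], 0.17)]
key_green_top [([284, 216, 19, 17], 0.66)]
5.7083
```

View pics/w_tank.png

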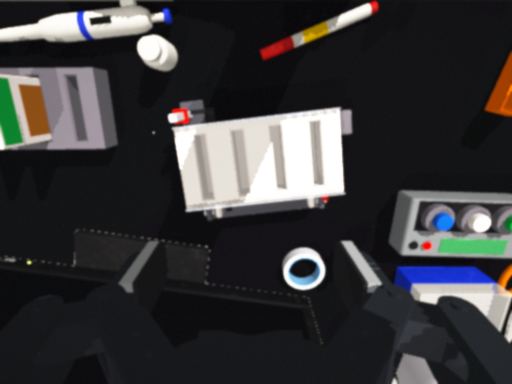

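View pics/w_pu.png

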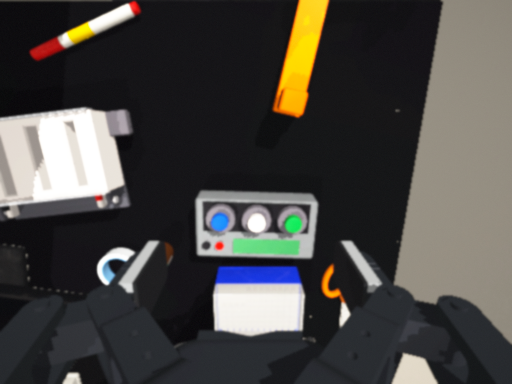

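View pics/w_stand.png

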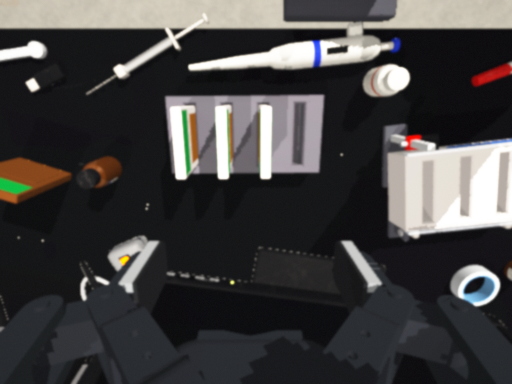

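Wrist views: tank top corners at (341,108), (174,125), (345,193), (187,211), with the red mark near (180,117). Stand top corners at (166,95), (323,94), (168,173), (322,173), cassettes in its three −y slots. Keys at (220,220) blue, (257,221) white, (292,221) green. Wedge grip near (291,103).

```bash
cat >> h.py <<'E'
from scipy.optimize import least_squares
def fit(pts,uv,K,E,x0):
    """pts Nx3 local; fit x,y,yaw"""
    f=lambda v:(w2p(R.from_euler('z',v[2]).apply(pts)+[v[0],v[1],0],K,E)-uv).ravel()
    r=least_squares(f,x0); return r.x,np.abs(r.fun).max()
def tank_pts(P,pitch):  # tank local -> yaw-free frame with pivot height; pitch>0 front up
    return R.from_euler('y',pitch).apply(P)+[0,0,.030]
def load(n):
    d=np.load(f"pics/{n}.npz"); return d["K"],d["E"]
def tilt(yaw,t): # fingers tilted by t away from tool x
    r=rot(q(yaw))*R.from_euler('y',-t); x,y,z,w=r.as_quat(); return [w,x,y,z]
E
python3 - <<'E'
from h import *
P=np.array([[-.112,.094,.041],[-.112,-.094,.041],[-.018,.094,.041],[-.018,-.094,.041]])
uv=np.array([[341,108],[174,125],[345,193],[187,211]])
K,E=load("w_tank")
for p in(-.1,.0): print("tank",p,fit(tank_pts(P,p),uv,K,E,[.58,0,.1]))
K,E=load("w_stand")
print("stand",fit(np.array([[-.047,-.094,.035],[-.047,.094,.035],[.047,-.094,.035],[.047,.094,.035]]),np.array([[166,95],[323,94],[168,173],[322,173]]),K,E,[.46,-.3,0]))
K,E=load("w_pu")
print("keys bwg",p2w([[220,220],[257,221],[292,221]],.067,K,E).round(4).tolist())
print("grip",p2w([[291,103]],.057,K,E).round(3))
print(tilt(np.pi,.6),rot(tilt(np.pi,.6)).as_matrix().round(2)[:,2])
# mark view
bot.move_pose([.45,-.05,.25],q(np.pi))
for d in (.22,.26,.30):
  for t in(.8,.7,.6,.5):
    r=rot(tilt(np.pi,t)).as_matrix(); h=np.array(bot.calibration("wrist")["hand_eye"])
    pos=np.array([.465,-.11,.06])-r@h[:3,2]*d-r@h[:3,3]
    j=bot.solve_ik(pos.tolist(),tilt(np.pi,t))
    print(d,t,pos.round(3),j is not None)
    if j is not None: break
  if j is not None: break
if j is not None:
    bot.move_pose(pos.tolist(),tilt(np.pi,t)); snap("pics/mark0.png")
    bot.move_pose([.45,-.05,.25],q(np.pi))
bot.move_pose([.50,.28,.25],q(np.pi)); snap("pics/wedge0.png")
E
```

```text
tank -0.1 (array([ 0.59038345, -0.00091774,  0.10647995]), np.float64(3.7994602695624735))
tank 0.0 (array([ 0.58611633, -0.00155922,  0.10675157]), np.float64(3.406261194270428))
stand (array([ 0.46584537, -0.29686923,  0.00124747]), np.float64(3.822666418427019))
keys bwg [[0.5962, 0.2214, 0.067], [0.5977, 0.267, 0.067], [0.5977, 0.3102, 0.067]]
grip [[0.459 0.305 0.057]]
[np.float64(0.29552020666133955), np.float64(7.659288243437587e-17), np.float64(0.955336489125606), np.float64(4.040209491725849e-17)] [ 0.56  0.   -0.83]
0.22 0.8 [ 0.423 -0.11   0.114] False
0.22 0.7 [ 0.429 -0.11   0.118] True
```

View pics/mark0.png

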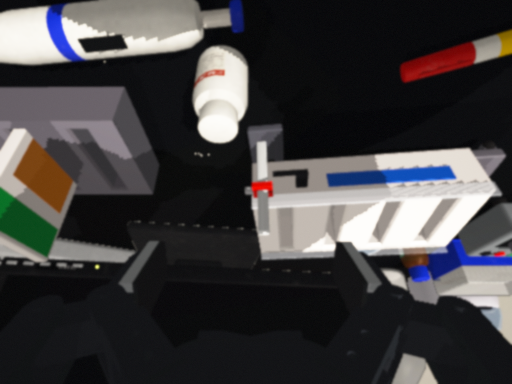

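```bash
python3 - <<'E'
from h import *
def crop(n,x,y,w,h,s): return cv2.resize(cv2.imread(f"pics/{n}.png")[y:y+h,x:x+w],None,fx=s,fy=s,interpolation=cv2.INTER_CUBIC)
a=crop("mark0",235,120,80,75,5) #400x375
b=crop("w_tank",165,95,190,125,2) #380x250
c=crop("w_stand",155,85,180,100,2) #360x200
d=crop("wedge0",230,0,130,140,1.5)
m=np.zeros((600,800,3),np.uint8)
for im,(x,y) in((a,(0,0)),(b,(410,0)),(c,(410,260)),(d,(0,385))): 
    im=im[:600-y,:800-x]; m[y:y+im.shape[0],x:x+im.shape[1]]=im
cv2.imwrite("pics/m3.png",m)
E
```

```text
(no output)
```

View pics/m3.png

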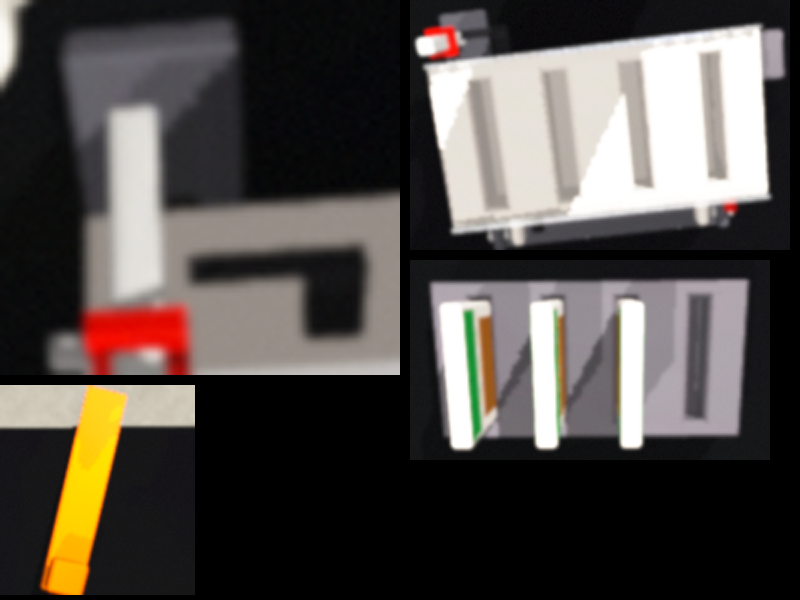

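```bash
python3 - <<'E'
from h import *
P=np.array([[-.112,.094,.041],[-.112,-.094,.041],[-.018,.094,.041],[-.018,-.094,.041]])
uv=np.array([[340,108],[173,127.5],[344,193.5],[186.5,211]])
K,E=load("w_tank")
for p in(-.1,):
    s,e=fit(tank_pts(P,p),uv,K,E,[.58,0,.1]); print("tank",p,s,e)
    print((w2p(R.from_euler('z',s[2]).apply(tank_pts(P,p))+[s[0],s[1],0],K,E)-uv).round(1).tolist())
    y=[-.066,-.022,.022,.066]
    for x in(-.105,-.025): print((w2p(R.from_euler('z',s[2]).apply(tank_pts(np.array([[x,a,.041] for a in y]),p))+[s[0],s[1],0],K,E)*2-[330,190]+[410,0]).round(0).tolist())
# independent: mark0 view, tank
K,E=load("mark0")
uv2=np.array([[470,150],[255,163],[488,190]])
P2=np.array([[-.112,.094,-.004],[-.112,-.094,-.004],[-.112,.094,.041]])
print("tank other",fit(tank_pts(P2,-.1),uv2,K,E,[.58,0,.1]))
Rz=R.from_euler('z',s[2])
tipg=Rz.apply(tank_pts(np.array([[-.131,-.094,0]]),-.1))[0]+[s[0],s[1],0]; print("tip geom",tipg)
# tip & mark: ray at x given by depth
from numpy.linalg import inv
def ray(u,v,depth):
    c=inv(K)@[u,v,1]*depth; return E[:3,:3].T@(c-E[:3,3])
for z in(.225,): print("mark front face",ray(262.2,185.8,.225).round(4))
print("tip plane z=%.4f"%tipg[2], p2w([[273,174]],tipg[2],K,E))
K,E=load("w_stand")
print("stand",fit(np.array([[-.047,-.094,.035],[-.047,.094,.035],[.047,-.094,.035],[.047,.094,.035]]),np.array([[166,96.5],[324,95],[172.5,173.5],[319,172.5]]),K,E,[.46,-.3,0]))
K,E=load("wedge0")
im=cv2.cvtColor(cv2.imread("pics/wedge0.png"),cv2.COLOR_BGR2HSV)
m=cv2.inRange(im,(8,180,120),(28,255,255)); n,l,st,ce=cv2.connectedComponentsWithStats(m)
i=max(range(1,n),key=lambda i:st[i,4]); 
c=max(cv2.findContours((l==i).astype(np.uint8),cv2.RETR_EXTERNAL,cv2.CHAIN_APPROX_NONE)[0],key=len)[:,0]
print(st[i],cv2.boxPoints(cv2.minAreaRect(c)).tolist())
E
```

```text
tank -0.1 [ 0.5912599  -0.00153064  0.11277011] 2.6534603958719742
[[-0.8, 1.9], [1.1, 1.9], [-0.8, -2.1], [0.5, -2.7]]
[[478.0, 76.0], [555.0, 67.0], [632.0, 58.0], [709.0, 48.0]]
[[498.0, 211.0], [571.0, 203.0], [644.0, 195.0], [718.0, 187.0]]
tank other (array([ 0.59353783, -0.00362081,  0.09721597]), np.float64(5.135255400211804))
tip geom [ 0.47232022 -0.10960151  0.01692182]
mark front face [ 0.469  -0.1007  0.0546]
tip plane z=0.0169 [[ 0.50572932 -0.08802553  0.01692182]]
stand (array([ 0.46679392, -0.29613019,  0.00592945]), np.float64(0.30541574816859907))
[ 257    1   56  142 3962] [[255.51126098632812, 136.68704223632812], [286.4358825683594, -0.03234720230102539], [315.3494567871094, 6.50762939453125], [284.4248352050781, 143.22702026367188]]
```

```bash
python3 - <<'E'
from h import *
K,E=load("mark0"); o=-E[:3,:3].T@E[:3,3]
def atx(u,v,x):
    d=E[:3,:3].T@np.linalg.inv(K)@[u,v,1]; return o+d*(x-o[0])/d[0]
for dx in(-.004,0,.004):
    t=atx(273,174,.471+dx); m=atx(262.2,185.8,.473+dx-.008); print(t.round(4),m.round(4),"dz",(m-t)[2])
K,E=load("wedge0")
g=p2w([[275.3,128]],.057,K,E)[0]; th=p2w([[300,3.5]],.004,K,E)[0]
print("grip",g,"thin",th,"len",np.hypot(*(th-g)[:2]),"yaw",np.arctan2(*(th-g)[1::-1]))
E
```

```text
[ 0.467  -0.0919  0.0447] [ 0.461  -0.1011  0.0599] dz 0.01519964497182097
[ 0.471  -0.0915  0.0418] [ 0.465  -0.1009  0.0572] dz 0.01544172322066685
[ 0.475  -0.0911  0.0389] [ 0.469  -0.1007  0.0546] dz 0.01568380146951273
grip [0.45561343 0.30772477 0.057     ] thin [0.31620846 0.33795287 0.004     ] len 0.14264460286761146 yaw 2.928061680326774
```

```bash
cat >> h.py <<'E'
TANK=np.array([.5913,-.0015,.1128])
def tk(x,y): # tank xy -> world xy
    return (R.from_euler('z',TANK[2]).apply([x,y,0])+[TANK[0],TANK[1],0])[:2].tolist()
WY=TANK[2]-np.pi/2
E
python3 - <<'E'
from h import *
gx,gy,_=[.456,.3075,0]; gy_=2.928
bot.move_pose([gx,gy,.15],q(gy_)); 
bot.move_linear([gx,gy,.025],speed=.12)
bot.set_gripper(0.0,grasp_force=50); print("w",bot.read_gripper_width(),bot.read_finger_force(),bot.read_joint_positions())
z0=bot.read_position()[2]
bot.move_linear([gx,gy,.10],speed=.12)
bot.move_pose(tk(-.097,.29)+[.10],q(WY)); print(bot.read_joint_positions())
bot.move_linear(tk(-.097,.29)+[.030],speed=.12)
print(bot.move_linear(tk(-.097,.29)+[.022],speed=.02,until_force=4),bot.read_position(),z0,bot.read_ft_force())
snap("pics/wg.png"); print(bot.read_clock())
im=bot.camera("top"); cv2.imwrite("pics/top1.png",cv2.cvtColor(im,cv2.COLOR_RGB2BGR))
b=cv2.imread("pics/wg.png"); t=cv2.resize(im[150:270,90:330,::-1],(480,240)); m=np.zeros((384+240,512,3),np.uint8); m[:384]=b; m[384:,:480]=t
cv2.imwrite("pics/m4.png",m[:600])
E
```

```text
w 0.31992350848478024 49.94656562805176 [ 4.59026982e-01  5.48828841e-01 -4.40487522e-01  5.80630214e-01
  4.14493304e-05  6.72604499e-01]
[ 4.00693700e-01  4.30522998e-01 -4.05265566e-01  7.35520753e-01
  9.80155891e-05 -1.28250262e+00]
True [0.46316487 0.27612474 0.02533541] 0.0253395119165713 [-0.30906465 -0.26366803  6.04675795]
16.625
```

View pics/m4.png

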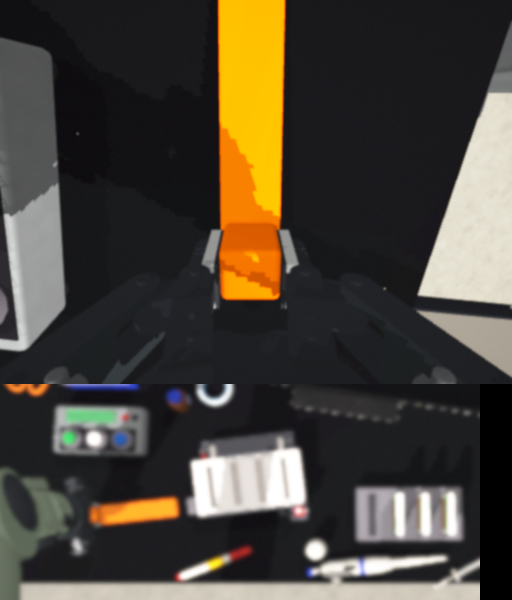

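The wedge is held straight and centred (grip at px (250,260)), lined up with the foot. Next I push it in.

```bash
cat >> h.py <<'E'
def markview(fn):
    bot.move_pose([.45,-.05,.25],q(np.pi))
    bot.move_pose([.429,-.11,.118],tilt(np.pi,.7)); snap(fn)
    bot.move_pose([.45,-.05,.25],q(np.pi))
E
python3 - <<'E'
from h import *
z=bot.read_position()[2]
for Y in(.20,.158):
    bot.move_linear(tk(-.097,Y)+[z],speed=.06); print(Y,bot.read_position(),np.round(bot.read_ft_force(),1))
snap("pics/wg2.png")
bot.set_gripper(.7); print(np.round(bot.read_ft_force(),1))
bot.move_linear(tk(-.097,.158)+[.20],speed=.15)
markview("pics/mark1.png"); print(bot.read_clock())
a=cv2.resize(cv2.imread("pics/mark1.png")[120:200,235:315],(400,400),interpolation=cv2.INTER_CUBIC)
b=cv2.resize(cv2.imread("pics/wg2.png"),(400,300)); m=np.zeros((400,800,3),np.uint8); m[:,:400]=a; m[:300,400:]=b
cv2.imwrite("pics/m5.png",m)
E
```

```text
0.2 [0.47242524 0.18677251 0.02536496] [-0.4  4.7  2.4]
0.158 [0.47678961 0.1449886  0.02532367] [-0.7  5.9  5.1]
[0.  0.6 0.1]
24.6
```

View pics/m5.png

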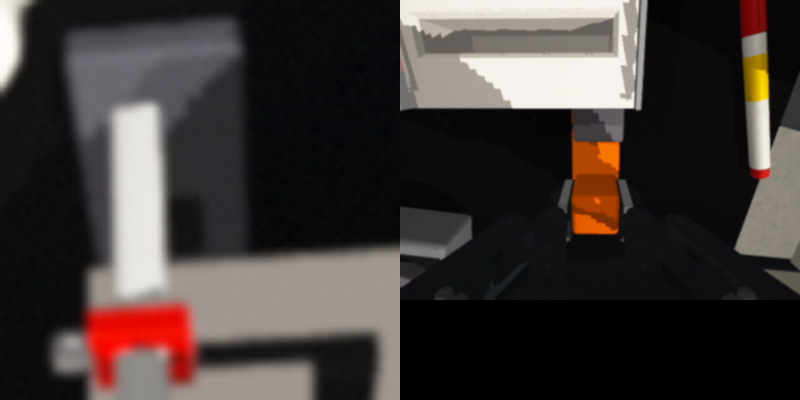

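```bash
python3 - <<'E'
from h import *
for n,tp,mk in(("mark0",(273,174),(262.2,185.8)),("mark1",(274.2,190.4),(262.6,185.4))):
    K,E=load(n); o=-E[:3,:3].T@E[:3,3]
    def atx(u,v,x):
        d=E[:3,:3].T@np.linalg.inv(K)@[u,v,1]; return o+d*(x-o[0])/d[0]
    for dx in (-.004,0,.004): print(n,[ (atx(*tp,.471+dx2)-atx(*mk,.465+dx))[2].round(4) for dx2 in(-.004,0,.004)])
K,E=load("wg2"); print(p2w([[(596-400)*1.28,185*1.28*1.0]],.057,K,E))
E
```

```text
mark0 [np.float64(-0.0152), np.float64(-0.0181), np.float64(-0.0209)]
mark0 [np.float64(-0.0126), np.float64(-0.0154), np.float64(-0.0183)]
mark0 [np.float64(-0.01), np.float64(-0.0128), np.float64(-0.0157)]
mark1 [np.float64(0.0007), np.float64(-0.0019), np.float64(-0.0044)]
mark1 [np.float64(0.0033), np.float64(0.0007), np.float64(-0.0018)]
mark1 [np.float64(0.0059), np.float64(0.0034), np.float64(0.0008)]
[[0.47981208 0.12402019 0.057     ]]
```

```bash
python3 - <<'E'
from h import *
h=np.array(bot.calibration("wrist")["hand_eye"]); ms=np.array([.470,-.105,.06])
res=[]
for az in(-.8,-.5,-.3,.3):
  for t in(1.1,1.0,.9,.8,.7):
    ok=False
    for d in(.18,.22,.27):
      Q=tilt(np.pi+az,t); r=rot(Q).as_matrix(); pos=ms-r@h[:3,2]*d-r@h[:3,3]
      low=(pos+r@h[:3,3]-[0,0,0])[2]
      if pos[2]>.095 and bot.solve_ik(pos.tolist(),Q) is not None: res.append((az,t,d,pos.tolist(),Q)); ok=True; print(az,t,d,pos.round(3),(pos-r[:,2]*.15).round(3)); break
    if ok: break
import pickle; pickle.dump(res,open("res.pkl","wb"))
az,t,d,pos,Q=[x for x in res if x[0]==-.8][0]
try:
    bot.move_pose(pos,Q); im,K,E=snap("pics/mark2.png")
    u=w2p(ms,K,E)[0].astype(int); print(u)
    c=cv2.resize(im[u[1]-40:u[1]+40,u[0]-40:u[0]+40,::-1],(560,560),interpolation=cv2.INTER_CUBIC); cv2.imwrite("pics/m6.png",c)
finally: bot.move_pose([.45,-.05,.25],q(np.pi))
E
```

```text
-0.8 0.8 0.18 [ 0.466 -0.1    0.096] [ 0.391 -0.023  0.2  ]
-0.5 0.7 0.18 [ 0.468 -0.103  0.096] [ 0.383 -0.057  0.211]
-0.3 0.7 0.18 [ 0.468 -0.104  0.096] [ 0.376 -0.075  0.211]
0.3 1.1 0.22 [ 0.417 -0.121  0.099] [ 0.289 -0.161  0.167]
[248 189]
```

View pics/m6.png

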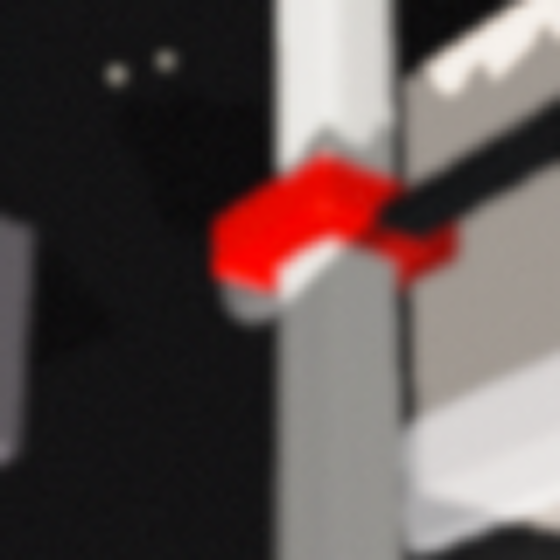

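```bash
python3 - <<'E'
from h import *
(K1,E1),(K2,E2)=load("mark1"),load("mark2")
def tri(a,b):
    X=cv2.triangulatePoints(K1@E1[:3],K2@E2[:3],np.array(a,float),np.array(b,float))[:,0]; X=X[:3]/X[3]
    return X.round(4),np.round(w2p(X,K1,E1)[0]-a,1),np.round(w2p(X,K2,E2)[0]-b,1)
print("tip",tri((274.2,190.4),(263.7,180)))
print("corner bot",tri((272.4,181.6),(254.4,171.4)))
c,_,_=tri((272.4,181.6),(254.4,171.4))
# predicted collar from corner: project 8 corners in both
E
```

```text
tip (array([ 0.4704, -0.0918,  0.0581]), array([ 0. , -0.2]), array([0.1, 0.2]))
corner bot (array([ 0.4642, -0.0934,  0.054 ]), array([ 0. , -0.2]), array([0.1, 0.2]))
```

Triangulating the two views puts the pointer about 1 mm above the mark's centre, so it is inside the mark. Next I re-measure the raised tank and the stand.

```bash
python3 - <<'E'
from h import *
bot.move_pose([.53,0,.17],q(np.pi+.1128)); a,K,E=snap("pics/tk2.png")
Rz=R.from_euler('z',TANK[2])
def ov(im,P,K,E,c,pose,pitch=None):
    P=np.array(P,float); P=tank_pts(P,pitch) if pitch is not None else P
    u=w2p(R.from_euler('z',pose[2]).apply(P)+[pose[0],pose[1],0],K,E)
    cv2.polylines(im,[np.round(u*8).astype(np.int32)],True,c,1,cv2.LINE_AA,3)
b=a[...,::-1].copy()
ov(b,[[x,y,.041] for x,y in((-.112,.094),(-.112,-.094),(-.018,-.094),(-.018,.094))],K,E,(0,255,0),TANK,.026)
for s in(-.066,-.022,.022,.066): ov(b,[[-.065+dx,s+dy,.039] for dx,dy in((-.038,.00625),(-.038,-.00625),(.038,-.00625),(.038,.00625))],K,E,(255,0,255),TANK,.026)
bot.move_pose([.50,-.29,.25],q(np.pi)); a,K,E=snap("pics/st2.png"); c=a[...,::-1].copy(); S=[.4668,-.2961,.0059]
ov(c,[[x,y,.035] for x,y in((-.047,.094),(-.047,-.094),(.047,-.094),(.047,.094))],K,E,(0,255,0),S)
for s in(-.066,-.022,.022): ov(c,[[dx,s+dy,.105] for dx,dy in((-.036,.005),(-.036,-.005),(.036,-.005),(.036,.005))],K,E,(255,0,255),S)
m=np.zeros((600,768,3),np.uint8)
m[:384]=cv2.resize(b[60:316,:],(768,384)); m[384:600,:400]=cv2.resize(c[80:188,150:350],(400,216))
cv2.imwrite("pics/m7.png",m); print(bot.read_clock())
E
```

```text
29.3667
```

View pics/m7.png

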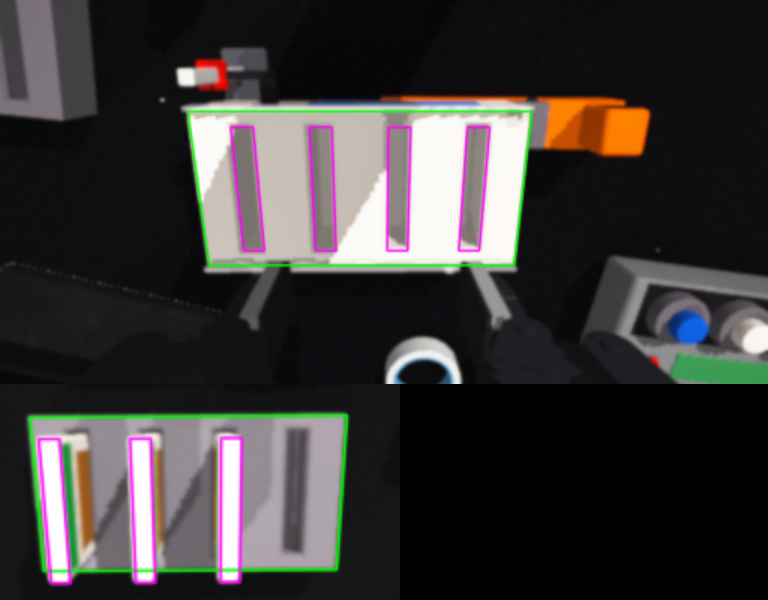

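The overlays fit the tank, its slots and the cassette tops to about a pixel. I now move the first cassette.

```bash
cat >> h.py <<'E'
S=[.4668,-.2961,.0059]
def st(y,x=0): return (R.from_euler('z',S[2]).apply([x,y,0])+[S[0],S[1],0])[:2].tolist()
def cassette(sy,slot):
    Q=q(np.pi+S[2]); p=st(sy)
    bot.move_pose(p+[.22],Q); bot.set_gripper(.35)
    bot.move_linear(p+[.10],speed=.2); hit=bot.move_linear(p+[.061],speed=.08,until_force=10)
    bot.set_gripper(0.0,grasp_force=40); print("grip",hit,round(bot.read_gripper_width(),3),np.round(bot.read_finger_force(),1))
    bot.move_linear(p+[.13],speed=.08); bot.move_linear(p+[.225],speed=.2)
    print("held",round(bot.read_gripper_width(),3))
    y=.066-.044*slot; t=tk(-.0645,y)
    bot.move_pose(t+[.225],q(np.pi+TANK[2])); bot.move_linear(t+[.145],speed=.15)
    return t
def lower(t,z=.085,f=10):
    h=bot.move_linear(t+[z],speed=.04,until_force=f); p=bot.read_position(); print("lower",h,np.round(p,4),np.round(bot.read_ft_force(),1)); return p[2]
def release():
    bot.set_gripper(.35); p=list(bot.read_position()); p[2]=.20; bot.move_linear(p,speed=.15)
E
python3 - <<'E'
from h import *
t=cassette(.022,0); lower(t); snap("pics/c0.png"); print(bot.read_clock())
E
```

```text
grip True 0.115 39.8
held 0.111
lower True [0.5204 0.0568 0.0874] [-0.5  1.1  4.6]
36.6583
```

Lowering stopped at TCP z = 0.0874, where the slot floor should be, so the cassette is seated. I release it and do the next one, printing where the descent contact occurs.

```bash
sed -i 's/print("grip",hit,/print("grip",hit,np.round(bot.read_position(),4),np.round(bot.read_ft_force(),1),/' h.py; python3 - <<'E'
from h import *
release()
bot.move_pose([.50,-.29,.25],q(np.pi)); a,K,E=snap("pics/st3.png"); c=a[...,::-1].copy()
def ov(im,P,c):
    u=w2p(R.from_euler('z',S[2]).apply(np.array(P))+[S[0],S[1],0],K,E); cv2.polylines(im,[np.round(u*8).astype(np.int32)],True,c,1,cv2.LINE_AA,3)
ov(c,[[x,y,.035] for x,y in((-.047,.094),(-.047,-.094),(.047,-.094),(.047,.094))],(0,255,0))
for s in(-.066,-.022): ov(c,[[dx,s+dy,.105] for dx,dy in((-.036,.005),(-.036,-.005),(.036,-.005),(.036,.005))],(255,0,255))
cv2.imwrite("pics/m8.png",cv2.resize(c[60:260,140:],(744,400)))
E
```

```text
(no output)
```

View pics/m8.png

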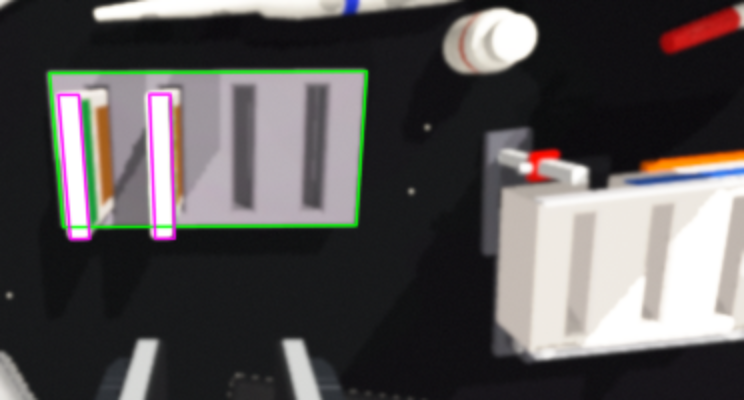

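The stand has not moved and two cassettes remain at the marked outlines. I continue, with a guard on each seating depth.

```bash
python3 - <<'E'
from h import *
for sy,sl in((-.022,1),(-.066,2)):
    if sl==2:  # check stand unmoved
        bot.move_pose([.50,-.29,.25],q(np.pi)); im,K,E=snap("pics/st4.png")
        print("stand diff",np.abs(im[60:180,140:270].astype(int)-cv2.imread("pics/st3.png")[60:180,140:270,::-1]).mean(axis=2)[:, :60].mean())
        print("stand bbox",[np.round(d["bbox"]).tolist() for d in bot.search_frame("wrist","stand")][:1])
    t=cassette(sy,sl); z=lower(t)
    if z>.092: print("NOT SEATED"); break
    release()
bot.move_pose([.45,-.05,.3],q(np.pi)); 
c,_,_=snap("pics/end1.png"); print(bot.read_clock())
E
```

```text
grip True [ 0.4669 -0.3184  0.0604] [-0.8 -1.2  6.1] 0.112 39.9
held 0.113
lower True [0.5254 0.013  0.0874] [-0.1  1.1  4.1]
stand diff 8.832638888888889
stand bbox [[161.0, 96.0, 162.0, 82.0]]
grip False [ 0.4676 -0.3626  0.0617] [-0.4  0.4  1.8] 0.114 39.3
held 0.112
lower True [ 0.5302 -0.0306  0.0887] [0.9 0.9 4.6]
57.9583
```

View pics/end1.png

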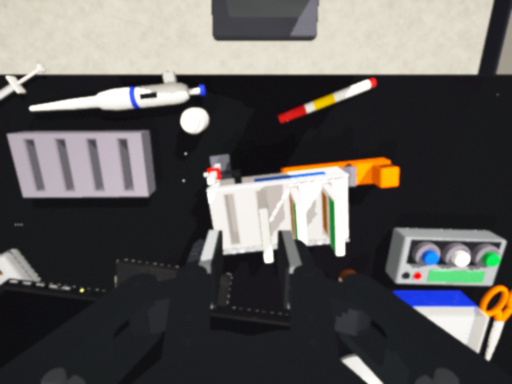

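All three cassettes are seated, at px (340,220), (300,220) and (267,235). I check the pointer numerically, then press the keys.

```bash
python3 - <<'E'
from h import *
markview("pics/mark3.png")
def bar(n):
    im=cv2.imread(f"pics/{n}.png"); g=im.max(axis=2)[184:202,278:292].astype(float)
    w=np.clip(100-g,0,None); red=cv2.inRange(cv2.cvtColor(im,cv2.COLOR_BGR2HSV),(0,200,120),(6,255,255))[170:205,245:280]>0
    yy,xx=np.nonzero(red); return (184+(w.sum(1)*np.arange(18)).sum()/w.sum()).round(2),w.sum(),yy.mean()+170,yy.min()+170,xx.mean()+245
ok=[bar("mark1"),bar("mark3")]; print(ok)
if abs((ok[1][0]-ok[1][2])-(ok[0][0]-ok[0][2]))<1:
    bot.move_pose([.52,.26,.20],q(np.pi)); bot.set_gripper(0.0)
    for n,x,y in(("white",.5977,.267),("blue",.5962,.2214),("green",.5977,.3102)):
        bot.move_pose([x,y,.11],q(np.pi)); bot.move_linear([x,y,.075],speed=.1)
        h=bot.move_linear([x,y,.056],speed=.02,until_force=9); bot.wait(.2)
        print(n,h,np.round(bot.read_position(),4),np.round(bot.read_ft_force(),1))
        bot.move_linear([x,y,.11],speed=.1)
    snap("pics/keys.png")
    markview("pics/mark4.png"); print(bar("mark4"))
    bot.move_pose([.45,-.05,.3],q(np.pi)); im=bot.camera("top")
    b=cv2.resize(im[140:250,90:340,::-1],None,fx=3,fy=3,interpolation=cv2.INTER_CUBIC)
    a=cv2.resize(cv2.imread("pics/mark4.png")[130:210,235:315],(260,260)); m=np.zeros((600,750,3),np.uint8); m[:330]=b; m[335:595,:260]=a
    k=cv2.resize(cv2.imread("pics/keys.png"),(346,260)); m[335:595,270:616]=k; cv2.imwrite("pics/fin.png",m)
print(bot.read_clock())
E
```

```text
[(np.float64(190.06), np.float64(3850.0), np.float64(186.731843575419), np.int64(182), np.float64(262.3854748603352)), (np.float64(188.84), np.float64(3682.0), np.float64(185.22155688622755), np.int64(180), np.float64(263.8443113772455))]
white True [0.5979 0.2671 0.0611] [-0.9 -0.1  6.1]
blue True [0.5965 0.2215 0.0611] [-1.1 -1.1  5.7]
green True [0.598  0.3104 0.0611] [-1.2 -0.7  5.3]
(np.float64(190.05), np.float64(3692.0), np.float64(186.63953488372093), np.int64(182), np.float64(262.66279069767444))
74.3
```

View pics/fin.png

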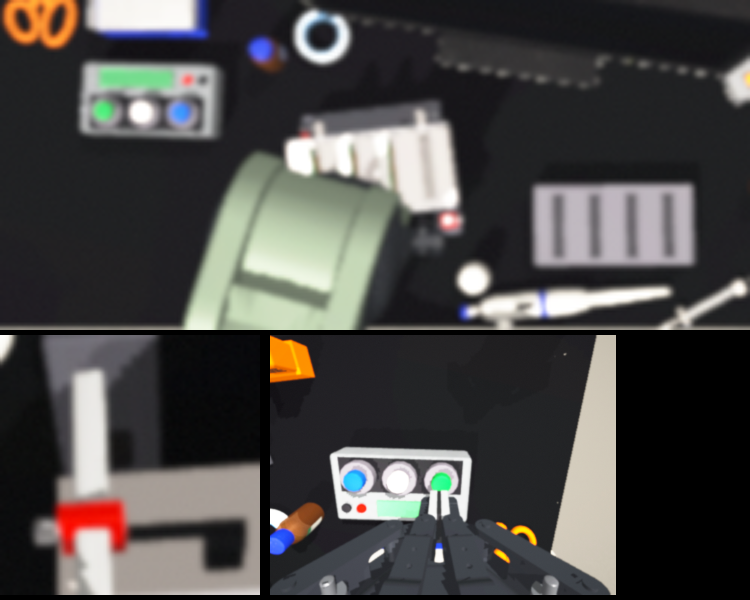

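The picture shows the pointer still within the red mark (lower left) and the tank loaded. The keys bottomed out about 5.9 mm down, and the bottles are where they were. I hand the job in.

```bash
python3 -c "
from cell import bot
print(bot.close_job())"
```

```text
the job is handed in; nothing more can be done
None
```

I handed the job in at about 74 s with no result reported back: the wedge holds the pointer about 1 mm above the mark's centre, three cassettes are seated, and white, blue and green were each pressed about 5.9 mm, in that order.

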